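# Clamp a sprig mould with the slip-clutch thumbscrew

### The arm

A 6-joint arm with a two-finger parallel gripper is mounted at the origin on a cart in front of the work surface, level with it; the furniture and walls round the work are solid. World frame = base frame: x ahead of the robot, y to its left, z up, the work surface at z = 0. Lengths are in m, angles in degrees, forces in N, time in s.
With the tool pointing down it reaches from about 0.3 to 0.875 m from the base axis. Payload 6.4 kg.
Tool frame: the origin (TCP) lies between the finger pads; the fingertips stand 8 mm ahead of it and the grasp point (between the pads) lies 11 mm behind it (r.tips_ahead is the distance from the TCP to the fingertips, in m); z points along the fingers, y is the direction in which the jaws open and shut (so a half turn about z gives the same grasp; the last joint's range is limited). The gripper opens to 85 mm and grips with 20 to 120 N. Pads are 22 mm wide; open, the fingers measure 114 mm over their backs; the gripper's body (76 mm by 85 mm) begins 54 mm behind the grasp point. The pads swing forward as they close: fully open they stand 13 mm farther back than shut.
Start: joints at [-77.023, 10.359, 92.074, -0, 77.567, -11.82], TCP at [0.241, -0.522, 0.239] pointing down, gripper open.
Joint ranges: [-171.53, 171.53], [-51.25, 118.39], [17.06, 147.69], [-65.23, 245.23], [0, 150.52], [-178.68, 178.68]. Speed limits (degrees/s): [147.25, 147.25, 172.46, 180, 180, 180].

### API

Orientations are given as a 3x3 rotation matrix whose columns are the frame's x, y, z axes.
In Python, from cell import r gives the robot as it stands.
- The arm moves only by the tool send_rows, never from a script. Its argument "series" is one flat list of numbers, 6 for each row, row after row: the shift along the world's x, y, z in m, then the turn, a rotation vector about the world's x, y, z in degrees. In form: [dx, dy, dz, wx, wy, wz, dx, dy, dz, wx, wy, wz, ...]. A call has 1 to 20 rows; each row shifts and turns the commanded pose from where the row before left it; what a row does not reach is not made up. A row lasts 1/8 s, in which the tool goes at most 62.5 mm and 10.7 degrees, less where a joint would pass 70% of its speed; a pose out of reach is approached as far as the arm can. A call with a gripper value outside its range is refused whole. "hand" is the finger opening in m, from 0 to 0.0854, set as the call begins (left out, the last holds). The fingers move at their own pace and stop on an object; the grip force is fixed at half the most. Time passes only in rows, so rows that do not move let the fingers close. It gives the time, the measured TCP pose, the force and the opening at its end, in the units of the state.
- r.get_state(): the state, without advancing time (a new reading comes with each control period).
- r.get_image(name): name is "scene" or "top" or "wrist"; returns (picture, depth): 420x560x3 uint8, blue, green, red; 420x560 float32, m along the optical axis (not along the pixel's ray), 0 where there is no reading.
- r.camera_params(name): a dict with "intrinsics" (3x3 intrinsics, pixels), "R" (3x3) and "t" (3): a world point X has camera coordinates R X + t. Camera axes: x right, y down, z forward; pixel columns grow to the right and rows downward; lengths in m; the calibration is good to about 2 mm. A picture is of the moment at which its call begins: read the wrist's pose just before it. camera_params takes no time and is no camera call; for the wrist camera it gives the pose at the moment of the call.
- r.hand_in(): hands the job in, once; it reports no verdict.
The state is a dict: "clock": time; "q": joint angles; "qd": joint speeds; "joint_efforts": joint torques, N m; "ee_pos": TCP position; "orientation": TCP orientation; "ft_force": force on the tool from outside, world axes, zero at the start; "moment": the same for the moment, N m; "width": opening from 0.0 (shut) to 1.0 (fully open).
Only numpy, scipy, OpenCV 4.12 (cv2) and the standard library are available. Lean on these libraries where they do the work, as an engineer would, in place of code of your own. Each camera call takes 0.05 s, during which the arm holds its last target.

### The job

Lay the plaster flower mould flat, flower up, in the middle of the open jaws of the blue bench clamp, with its long side running from jaw to jaw, and let go of it. Then turn the black thumbscrew clockwise until its drag clutch first slips - the turning resistance climbs and then levels off - and stop there (not half a radian further), let go and leave the mould firmly clamped. Leave the beaker standing where it is.

Things in the scene. Friction and masses are not known exactly. Their poses are not given: they have to be found in the camera images.
- mould_mid (a point): Centre of the loose white plaster sprig mould with a flower in its top: a block of 50 mm (its x) by 62 mm (its y) by 26 mm (its z, up), about 0.12 kg; the point lies 13 mm above its underside.
- mould: The same plaster mould; origin at the centre of its underside.
- seat (a point): Floor of the clamp, 12 mm above the bench, where the middle of the mould's underside lies once clamped; x points from the thumbscrew to the fixed jaw, z up. Fixed jaw face at x = +31 mm; moving jaw face starts unmeasured between -37 and -45 mm, so beside the 62 mm mould 6 to 14 mm are free. Jaws are 56 mm wide in y, 23 mm above the floor, 14 to 16 mm thick; sides open (base y = -40 to 40 mm).
- clamp: The blue bench clamp, bolted down, with jaws and thumbscrew; origin at bench level right below point seat, same axes. Base plate from x = -115 to +57 mm. A 44 x 48 mm housing, 42 mm high, carries the upright thumbscrew at x = -88 mm, y = 0, whose top is highest (82 mm). The moving jaw closes 8 mm per rad of screw and stays where left. Slip comes after about 0.7 to 2.1 rad: one to three grasps.
- cap_grip (a point): Grip point of the thumbscrew's wing, an upright black bar 40 mm long (x), 10 mm thick (y, grip across it), 30 mm high, on the turning axis, 73 mm above the bench: 8 mm under the wing's top, 22 mm above a round skirt 30 mm wide. Turns with the wing, never rises. Clockwise from above closes. Free, it drags about 0.25 N m; paused, what stays on the wrist lies between -0.25 and 0.25 (about 0.1 after a small forward step).
- pin_top (a point): Top of the red overrun pin in the wing's top, 81.7 mm above the bench at first; rises 2.5 mm per rad that the clutch slips. Rise 0.1 to 1.5 mm = first slip, more = overrun; too fine to measure, so feel it: with the mould tight, torque climbs within about 0.1 rad and levels off (0.45 N m moving; paused 0.2 above free, about 0.3 after a small step): the clutch slips, jaw still.
- beaker_slip: Loose grey-white plastic beaker, 71 mm wide and 96 mm high, origin at the centre of its underside; bystander.
Mind the look-alikes: they are no part of the job. Several things look just like the mould: the one meant starts farthest to the robot's left.

How it is judged:
By the outcome, as a careful person would: the job done as asked, in the order asked, and still so for the second after the job is handed in, with the robot touching nothing.
It also fails if it takes over 67 s, if anything falls off the work surface, if the arm or the gripper's body presses on something with over 40 N, if the wrist force passes 120 N, or if a joint passes its speed limit or range.

## Working session

There is one attempt and no reset: what is moved stays moved. The work goes in short steps, Python scripts to look and compute and a tool call to move; the robot and the scene stay as the last step left them, time stands still between calls to the robot, and variables do not carry over. Pictures are saved under pics/ and viewed, and the job is handed in when it is done.

Besides the shell and the picture viewer there is one more tool, called by a JSON object that holds its "fn" and its "kwargs". send_rows: Moves the arm, as the interface text tells. Its arguments: {"type":"object","properties":{"series":{"type":"array","items":{"type":"number"}},"hand":{"type":"number"}},"required":["series"]}

```bash
ls; mkdir -p pics; python3 - <<'E'
from cell import r
import cv2,numpy as np
s=r.get_state();print({k:np.round(v,3).tolist() for k,v in s.items()}, r.tips_ahead)
for n in ["scene","top","wrist"]:
    im,d=r.get_image(n);cv2.imwrite(f"pics/{n}0.png",im);np.save(f"pics/{n}0.npy",d)
    p=r.camera_params(n);print(n,np.round(p["intrinsics"],1).tolist(),np.round(p["R"],3).tolist(),np.round(p["t"],3).tolist())
E
```

```text
pics
{'clock': 0.0, 'q': [-77.021, 10.4, 92.131, -0.001, 77.565, -11.82], 'qd': [-0.018, -0.041, -0.047, 0.113, 0.012, 0.015], 'joint_efforts': [-0.0, -44.487, -35.134, -0.0, 0.009, 0.0], 'ee_pos': [0.241, -0.521, 0.238], 'orientation': [[0.908, 0.419, -0.0], [0.419, -0.908, 0.002], [0.0, -0.002, -1.0]], 'ft_force': [-0.613, 0.434, -0.613], 'moment': [-0.004, -0.031, 0.023], 'width': 1.002} 0.008
scene [[544.2, 0.0, 270.2], [0.0, 544.2, 205.0], [0.0, 0.0, 1.0]] [[0.611, -0.791, 0.005], [-0.305, -0.241, -0.921], [0.73, 0.562, -0.389]] [-0.392, 0.227, 0.753]
top [[430.9, 0.0, 273.2], [0.0, 430.9, 210.3], [0.0, 0.0, 1.0]] [[0.005, -1.0, -0.015], [-0.991, -0.003, -0.131], [0.131, 0.015, -0.991]] [-0.09, 0.531, 0.981]
wrist [[332.3, 0.0, 280.2], [0.0, 332.3, 208.2], [0.0, 0.0, 1.0]] [[0.42, -0.907, -0.001], [-0.858, -0.398, 0.324], [-0.294, -0.135, -0.946]] [-0.575, -0.042, 0.382]
```

View pics/scene0.png

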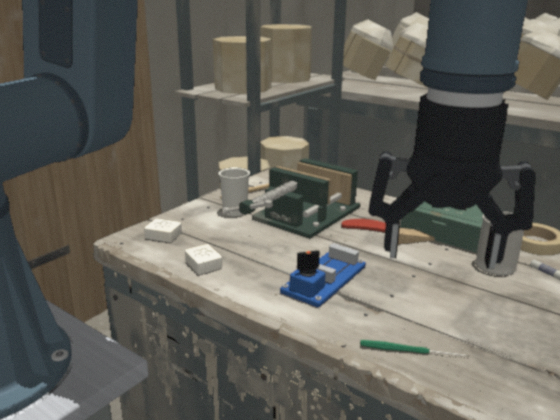

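View pics/top0.png

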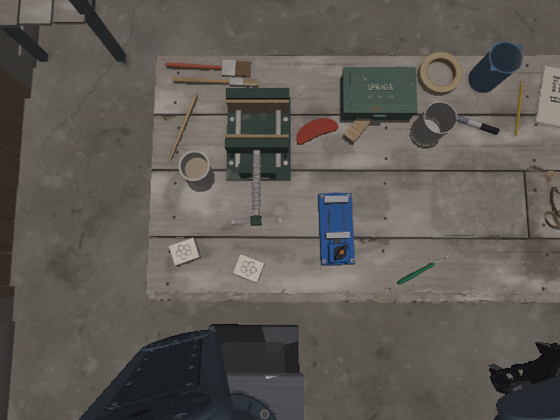

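View pics/wrist0.png

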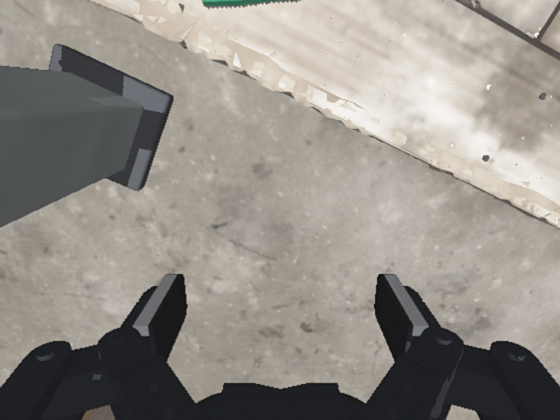

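Top view: two look-alike moulds, at px (184,251) and (249,267). Image left is +y (the robot's left), so (184,251) is the one meant. The clamp is at (336,228), with its thumbscrew at (340,252) towards the robot. I'll confirm this in a crop and measure.

```bash
cat > h.py <<'E'
import cv2,numpy as np
from cell import r
def ray(n,px,z,p=None):
    p=p or r.camera_params(n);K=p["intrinsics"];R=np.array(p["R"]);t=np.array(p["t"])
    px=np.atleast_2d(np.array(px,float));C=-R.T@t
    d=(R.T@np.linalg.inv(K)@np.c_[px,np.ones(len(px))].T).T
    s=(z-C[2])/d[:,2];return C+d*s[:,None]
def proj(n,X,p=None):
    p=p or r.camera_params(n);c=np.atleast_2d(X)@np.array(p["R"]).T+p["t"];u=c@np.array(p["intrinsics"]).T
    return u[:,:2]/u[:,2:]
E
python3 - <<'E'
from h import *
im=cv2.imread("pics/top0.png");d=np.load("pics/top0.npy")
cv2.imwrite("pics/crop0.png",cv2.resize(im[200:300,150:370],None,fx=3.6,fy=3.6,interpolation=cv2.INTER_CUBIC))
hsv=cv2.cvtColor(im,cv2.COLOR_BGR2HSV)
print(hsv[251,184],hsv[245,178],hsv[240,215])
p=r.camera_params("top");R=np.array(p["R"]);t=np.array(p["t"])
# height map
v,u=np.mgrid[:420,:560];c=np.stack([(u-p["intrinsics"][0,2])/430.9*d,(v-p["intrinsics"][1,2])/430.9*d,d],-1)
W=(c-t)@R;np.save("pics/W.npy",W)
for name,(a,b) in {"m1":(184,251),"m2":(249,267)}.items():
    m=np.zeros(d.shape,np.uint8);m[b-22:b+22,a-22:a+22]=((W[...,2]>0.015)&(W[...,2]<0.04))[b-22:b+22,a-22:a+22]
    print(name,m.sum(),np.median(W[m>0],0))
    cs,_=cv2.findContours(m,cv2.RETR_EXTERNAL,cv2.CHAIN_APPROX_NONE);cc=max(cs,key=cv2.contourArea)[:,0]
    P=ray("top",cc,0.026)[:,:2]*1000
    rc=cv2.minAreaRect(P.astype(np.float32));print(rc)
blue=cv2.inRange(hsv,(105,130,50),(130,255,255))
blue[:, :310]=0;blue[:,365:]=0;blue[:180]=0;blue[280:]=0
ys,xs=np.nonzero(blue);print(xs.min(),xs.max(),ys.min(),ys.max())
for nm,lo,hi in [("jaws",.028,.04),("base",.006,.018),("house",.038,.048),("wing",.07,.095)]:
    m=np.zeros(d.shape,np.uint8);s=np.s_[185:275,310:365];m[s]=((W[...,2]>lo)&(W[...,2]<hi))[s]
    n,l,st,ce=cv2.connectedComponentsWithStats(m)
    for i in range(1,n):
        if st[i,4]>15:
            q=W[l==i];print(nm,st[i],np.median(q,0).round(4),cv2.minAreaRect((q[:,:2]*1000).astype(np.float32)))
E
```

```text
[ 16  29 183] [ 17  25 165] [ 18  32 120]
m1 573 [0.43458429 0.12067561 0.02589985]
((433.989013671875, 120.08782958984375), (50.148128509521484, 63.85954666137695), 18.75984001159668)
m2 566 [ 0.39581279 -0.03134547  0.02603952]
((395.986328125, -31.265304565429688), (62.08378982543945, 49.304534912109375), 69.18867492675781)
318 353 193 264
jaws [325 194  24   9 170] [ 0.5582 -0.2375  0.0356] ((560.8980102539062, -237.65274047851562), (20.557167053222656, 54.74895477294922), 0.2570669651031494)
jaws [326 232  25  10 157] [ 0.473  -0.2377  0.0357] ((469.8905334472656, -240.0588836669922), (20.65389633178711, 56.109230041503906), 0.32403239607810974)
jaws [329 251   3  12  16] [ 0.4219 -0.2181  0.039 ] ((423.11883544921875, -219.8777618408203), (25.303789138793945, 4.274842262268066), 2.630401849746704)
base [ 319  193   36   72 1562] [ 0.5037 -0.2361  0.0126] ((491.25469970703125, -239.36077880859375), (170.90187072753906, 81.13732147216797), 0.8950649499893188)
house [329 243  21  20 232] [ 0.43  -0.236  0.042] ((432.33258056640625, -240.97784423828125), (43.7617073059082, 46.601707458496094), 0.656944751739502)
wing [335 245  13  15  84] [ 0.432  -0.2402  0.0807] ((431.9847106933594, -241.03379821777344), (10.027865409851074, 39.27372360229492), 52.01774978637695)
```

View pics/crop0.png

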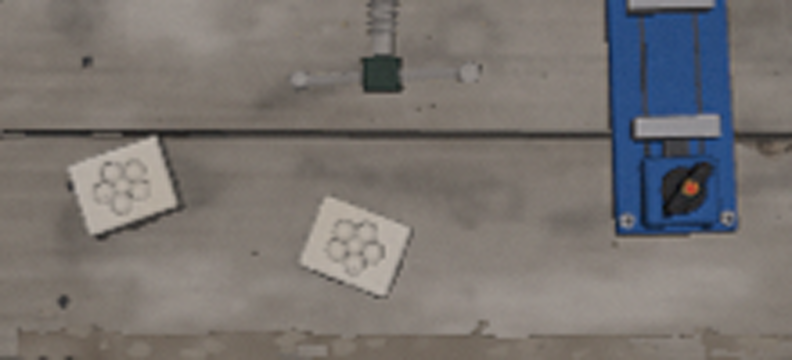

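{"fn": "send_rows", "kwargs": {"series": [0.0138,0.0458,-0.006,0,0,6,0.0138,0.0458,-0.006,0,0,6,0.0138,0.0458,-0.006,0,0,6,0.0138,0.0458,-0.006,0,0,6,0.0138,0.0458,-0.006,0,0,6,0.0138,0.0458,-0.006,0,0,6,0.0138,0.0458,-0.006,0,0,6,0.0138,0.0458,-0.006,0,0,6,0.0138,0.0458,-0.006,0,0,6,0.0138,0.0458,-0.006,0,0,6,0.0138,0.0458,-0.006,0,0,6,0.0138,0.0458,-0.006,0,0,6,0.0138,0.0458,-0.006,0,0,6,0.0138,0.0458,-0.006,0,0,6,0,0,0,0,0,0,0,0,0,0,0,0], "hand": 0.0854}}

```text
clock: 2.15
ee_pos: [0.434, 0.1191, 0.155]
orientation: [[-0.322, 0.947, -0.001], [0.947, 0.322, -0.0], [-0.0, -0.001, -1.0]]
ft_force: [0.6, -0.2, 0.2]
width: 1.001
```

```bash
python3 - <<'E'
from h import *
s=r.get_state();print(s["clock"],s["ee_pos"],np.round(s["orientation"],3),s["q"])
p=r.camera_params("wrist");im,d=r.get_image("wrist");cv2.imwrite("pics/w1.png",im)
c=proj("wrist",[.434,.120,.026],p)[0];print(c)
K=p["intrinsics"];v,u=np.mgrid[:420,:560]
W=(np.stack([(u-K[0,2])/K[0,0]*d,(v-K[1,2])/K[1,1]*d,d],-1)-p["t"])@np.array(p["R"])
m=((W[...,2]>.018)&(W[...,2]<.034)&(np.hypot(W[...,0]-.434,W[...,1]-.12)<.05)&(d>0)).astype(np.uint8)
cs,_=cv2.findContours(m,cv2.RETR_EXTERNAL,cv2.CHAIN_APPROX_NONE);cc=max(cs,key=cv2.contourArea)[:,0]
print(cv2.minAreaRect((ray("wrist",cc,.026,p)[:,:2]*1000).astype(np.float32)), np.median(W[m>0],0))
E
```

```text
2.15 [0.43396046 0.11910324 0.15501149] [[-0.322  0.947 -0.001]
 [ 0.947  0.322 -0.   ]
 [-0.    -0.001 -1.   ]] [ 1.89009465e-01 -2.25922576e-01  1.14003879e+02 -2.59634438e-02
  6.62726729e+01 -1.86126503e+01]
[279.25203869 198.33195633]
((436.13397216796875, 123.44480895996094), (49.16273880004883, 62.75618362426758), 19.5584774017334) [0.43591291 0.12475684 0.02635269]
```

View pics/w1.png

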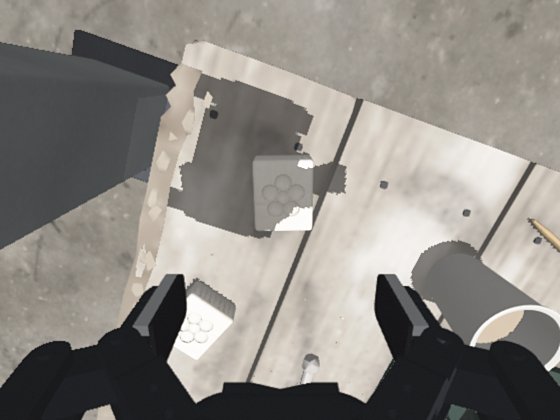

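{"fn": "send_rows", "kwargs": {"series": [0.001,0.003,-0.02,0,0,0.4,0,0,-0.022,0,0,0,0,0,-0.022,0,0,0,0,0,-0.022,0,0,0,0,0,-0.02,0,0,0,0,0,-0.018,0,0,0,0,0,-0.012,0,0,0,0,0,-0.007,0,0,0,0,0,0,0,0,0]}}

```text
clock: 3.32
ee_pos: [0.4353, 0.1219, 0.0122]
orientation: [[-0.328, 0.945, -0.0], [0.945, 0.328, -0.0], [0.0, -0.0, -1.0]]
ft_force: [0.3, -1.0, 0.9]
width: 1.001
```

{"fn": "send_rows", "kwargs": {"series": [0,0,0,0,0,0,0,0,0,0,0,0,0,0,0,0,0,0,0,0,0,0,0,0,0,0,0,0,0,0,0,0,0,0,0,0], "hand": 0.04}}

```text
clock: 4.08
ee_pos: [0.4362, 0.1223, 0.0131]
orientation: [[-0.329, 0.944, 0.002], [0.944, 0.329, -0.0], [-0.001, 0.001, -1.0]]
ft_force: [-1.4, -0.7, 5.2]
width: 0.563
```

{"fn": "send_rows", "kwargs": {"series": [0,0,0.01,0,0,0,0,0,0.02,0,0,0,0,0,0.03,0,0,0,0,0,0.03,0,0,0,0,0,0.03,0,0,0,0,0,0,0,0,0,0,0,0,0,0,0]}}

```text
clock: 4.95
ee_pos: [0.4347, 0.1222, 0.1317]
orientation: [[-0.329, 0.944, -0.001], [0.944, 0.329, 0.0], [0.0, -0.001, -1.0]]
ft_force: [0.4, 0.6, -1.1]
width: 0.566
```

```bash
python3 - <<'E'
from h import *
s=r.get_state();print(s["clock"],s["ee_pos"],s["width"],s["ft_force"],s["q"])
p=r.camera_params("wrist");im,d=r.get_image("wrist");cv2.imwrite("pics/w2.png",im)
im,d=r.get_image("top");cv2.imwrite("pics/t2.png",im[180:300,100:400].repeat(2,0).repeat(2,1))
np.save("pics/t2.npy",d)
E
```

```text
4.95 [0.43470807 0.12223954 0.13172678] 0.5658802149053065 [ 0.41467274  0.58076464 -1.11616858] [ 5.83688515e-01  2.06784835e+00  1.14786023e+02  9.86325828e-04
  6.31970073e+01 -1.86159572e+01]
```

View pics/w2.png

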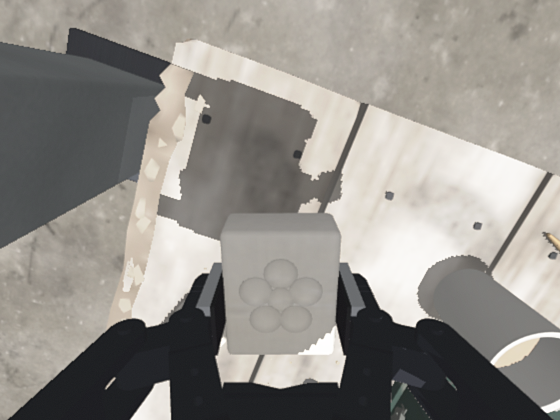

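View pics/t2.png

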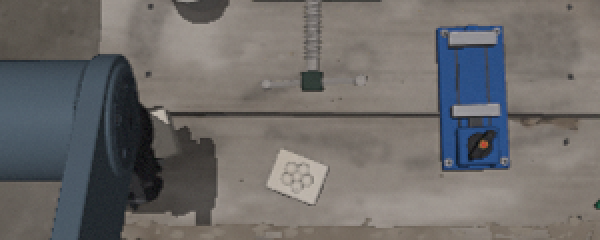

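```bash
cat > inhand.py <<'E'
from h import *
def inhand(tag):
    s=r.get_state();p=r.camera_params("wrist");im,d=r.get_image("wrist");cv2.imwrite(f"pics/{tag}.png",im)
    K=p["intrinsics"];v,u=np.mgrid[:420,:560]
    W=(np.stack([(u-K[0,2])/K[0,0]*d,(v-K[1,2])/K[1,1]*d,d],-1)-p["t"])@np.array(p["R"])
    T=(W-np.array(s["ee_pos"]))@np.array(s["orientation"])
    m=((abs(T[...,1])<.0235)&(abs(T[...,0])<.045)&(T[...,2]>-.035)&(T[...,2]<.03)&(d>0))
    q=T[m]*1000
    for c in range(240,330,20):
        col=[(int(vv),*(np.round(T[vv,c]*1000,1))) for vv in range(200,370,10) if d[vv,c]>0]
        if c in(260,300): print(c,col)
    for lo in range(-24,26,8):
        b=q[(q[:,1]>=lo)&(q[:,1]<lo+8)]
        if len(b): print(lo,"x",np.percentile(b[:,0],[1,99]).round(1),"z",np.percentile(b[:,2],[2,20,50,80,98]).round(1))
    return T,im,d
E
python3 -c "
from inhand import *
inhand('w3')"
```

```text
260 [(200, np.float64(-1.3), np.float64(-15.8), np.float64(131.1)), (210, np.float64(-10.0), np.float64(-15.9), np.float64(130.6)), (220, np.float64(31.0), np.float64(-7.8), np.float64(0.2)), (230, np.float64(31.2), np.float64(-7.1), np.float64(-11.5)), (240, np.float64(27.5), np.float64(-7.1), np.float64(-13.0)), (250, np.float64(23.7), np.float64(-7.1), np.float64(-14.3)), (260, np.float64(18.7), np.float64(-7.3), np.float64(-13.3)), (270, np.float64(13.7), np.float64(-7.4), np.float64(-12.7)), (280, np.float64(8.3), np.float64(-7.6), np.float64(-11.7)), (290, np.float64(2.7), np.float64(-7.7), np.float64(-10.6)), (300, np.float64(-1.4), np.float64(-7.7), np.float64(-12.0)), (310, np.float64(-7.2), np.float64(-7.9), np.float64(-11.1)), (320, np.float64(-12.1), np.float64(-8.0), np.float64(-11.6)), (330, np.float64(-17.3), np.float64(-8.0), np.float64(-11.8)), (340, np.float64(-21.2), np.float64(-8.0), np.float64(-13.7)), (350, np.float64(-26.3), np.float64(-8.1), np.float64(-14.3)), (360, np.float64(-182.6), np.float64(-19.9), np.float64(144.2))]
300 [(200, np.float64(-1.4), np.flo
[... 632 characters left out ...]
-11.7)), (310, np.float64(-7.3), np.float64(9.8), np.float64(-11.0)), (320, np.float64(-12.6), np.float64(9.9), np.float64(-10.9)), (330, np.float64(-16.7), np.float64(9.9), np.float64(-12.5)), (340, np.float64(-20.0), np.float64(9.8), np.float64(-15.2)), (350, np.float64(-26.7), np.float64(10.0), np.float64(-13.8)), (360, np.float64(-169.5), np.float64(21.2), np.float64(130.4))]
-24 x [-28.3  31.2] z [-32.9 -14.8 -13.6 -12.8   4.6]
-16 x [-28.4  31.3] z [-14.6 -13.9 -13.2 -11.1   6.3]
-8 x [-28.6  31.2] z [-14.6 -13.7 -12.4 -10.8   6. ]
0 x [-28.6  31.3] z [-14.5 -13.7 -12.3 -10.8   6.2]
8 x [-28.7  31.3] z [-14.6 -13.8 -13.  -10.8   6.1]
16 x [-28.5  31.2] z [-14.7 -14.  -13.5 -12.6   5.8]
```

{"fn": "send_rows", "kwargs": {"series": [0,0,0.03,0,0,0,0.0113,-0.03,0,0,0,6,0.0113,-0.03,0,0,0,6,0.0113,-0.03,0,0,0,6,0.0113,-0.03,0,0,0,6,0.0113,-0.03,0,0,0,6,0.0113,-0.03,0,0,0,6,0.0113,-0.03,0,0,0,6,0.0113,-0.03,0,0,0,6,0.0113,-0.03,0,0,0,6,0.0113,-0.03,0,0,0,6,0.0113,-0.03,0,0,0,6,0.0113,-0.03,0,0,0,6,0,0,0,0,0,0,0,0,0,0,0,0,0,0,0,0,0,0]}}

```text
clock: 7.1
ee_pos: [0.5705, -0.2366, 0.1617]
orientation: [[-1.0, -0.021, -0.001], [-0.021, 1.0, 0.001], [0.001, 0.001, -1.0]]
ft_force: [-0.2, 0.4, -0.6]
width: 0.565
```

```bash
python3 - <<'E'
from h import *
s=r.get_state();print(s["clock"],s["ee_pos"],np.round(s["orientation"],3).tolist(),s["width"],np.round(s["q"],1))
p=r.camera_params("wrist");im,d=r.get_image("wrist");cv2.imwrite("pics/w4.png",im)
K=p["intrinsics"];v,u=np.mgrid[:420,:560]
W=(np.stack([(u-K[0,2])/K[0,0]*d,(v-K[1,2])/K[1,1]*d,d],-1)-p["t"])@np.array(p["R"])
np.save("pics/W4.npy",W)
reg=(d>0)&(abs(W[...,1]+.24)<.07)&(W[...,0]>.38)&(W[...,0]<.61)&(v<215)
for nm,lo,hi in [("jaws",.032,.039),("base",.009,.015),("house",.0395,.046),("wing",.077,.086)]:
    m=(reg&(W[...,2]>lo)&(W[...,2]<hi)).astype(np.uint8)
    n,l,st,ce=cv2.connectedComponentsWithStats(m)
    for i in range(1,n):
        if st[i,4]>60:
            q=W[l==i];print(nm,st[i],np.median(q[:,2]).round(4),[np.round(x,1) for x in cv2.minAreaRect((q[:,:2]*1000).astype(np.float32))])
E
```

```text
7.1 [ 0.57053103 -0.2366436   0.16168806] [[-1.0, -0.021, -0.001], [-0.021, 1.0, 0.001], [0.001, 0.001, -1.0]] 0.5648591473940208 [ -33.5   20.1   89.4    0.    70.6 -124.7]
jaws [248  45  61   4  99] 0.0366 [array([ 456.4, -240.9]), array([ 1.4, 42.8]), np.float64(0.3)]
jaws [ 242   67   77   21 1562] 0.0362 [array([ 476.2, -239. ]), array([13.8, 56.1]), np.float64(1.3)]
jaws [ 247  179   69   20 1332] 0.0358 [array([ 561.4, -236.3]), array([16.4, 55.7]), np.float64(2.0)]
base [  227     0   106   202 12278] 0.0128 [array([ 500.4, -238.1]), array([158.7,  80. ]), np.float64(2.0)]
house [ 244    0   71   48 1784] 0.0424 [array([ 442.1, -240.1]), array([29. , 47.5]), np.float64(2.4)]
wing [255   0  33  28 563] 0.0815 [array([ 442.1, -246.2]), array([10.1, 20.9]), np.float64(52.0)]
```

View pics/w4.png

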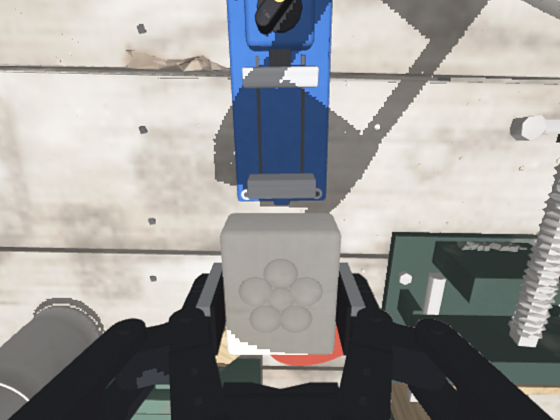

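{"fn": "send_rows", "kwargs": {"series": [-0.0103,-0.0002,0,0,0,0.1,-0.0103,-0.0002,0,0,0,0.1,-0.0103,-0.0002,0,0,0,0.1,-0.0103,-0.0002,0,0,0,0.1,-0.0103,-0.0002,-0.01,0,0,0.1,0,0,-0.02,0,0,0,0,0,-0.025,0,0,0,0,0,-0.025,0,0,0,0,0,-0.02,0,0,0,0,0,0,0,0,0,0,0,0,0,0,0]}}

```text
clock: 8.52
ee_pos: [0.5196, -0.2391, 0.0628]
orientation: [[-1.0, -0.029, 0.001], [-0.03, 1.0, -0.0], [-0.0, -0.0, -1.0]]
ft_force: [0.5, -0.1, -1.5]
width: 0.567
```

```bash
python3 - <<'E'
from inhand import *
s=r.get_state();print(s["clock"],s["ee_pos"],np.round(s["orientation"],3).tolist())
p=r.camera_params("wrist");im,d=r.get_image("wrist");cv2.imwrite("pics/w5.png",im)
K=p["intrinsics"];v,u=np.mgrid[:420,:560]
W=(np.stack([(u-K[0,2])/K[0,0]*d,(v-K[1,2])/K[1,1]*d,d],-1)-p["t"])@np.array(p["R"])
for nm,lo,hi in [("jaw",.032,.039),("mould",.065,.085)]:
    m=((d>0)&(abs(W[...,1]+.238)<.029)&(W[...,0]>.44)&(W[...,0]<.60)&(W[...,2]>lo)&(W[...,2]<hi)).astype(np.uint8)
    n,l,st,ce=cv2.connectedComponentsWithStats(m)
    for i in range(1,n):
        if st[i,4]>60:
            q=W[l==i]*1000;print(nm,st[i],np.median(q[:,2]).round(1),np.percentile(q[:,0],[1,99]).round(1),np.percentile(q[:,1],[1,50,99]).round(1))
im,d=r.get_image("scene");cv2.imwrite("pics/s5.png",cv2.resize(im[180:330,220:420],None,fx=3,fy=3))
E
```

```text
8.525 [ 0.51959356 -0.23906359  0.06275539] [[-1.0, -0.029, 0.001], [-0.03, 1.0, -0.0], [-0.0, -0.0, -1.0]]
jaw [ 228  161  112   29 3129] 36.2 [468.3 482.7] [-266.2 -238.8 -211.9]
mould [ 243  103   47   34 1007] 81.7 [440.1 450.4] [-254.  -248.1 -239.9]
mould [  212   221   147   134 15860] 76.1 [488.5 548.6] [-264.3 -239.1 -211.7]
```

View pics/w5.png

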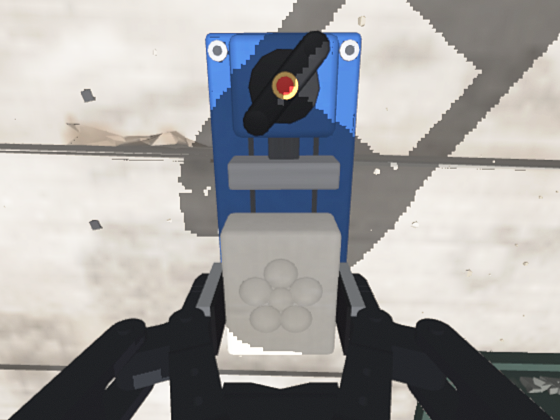

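View pics/s5.png

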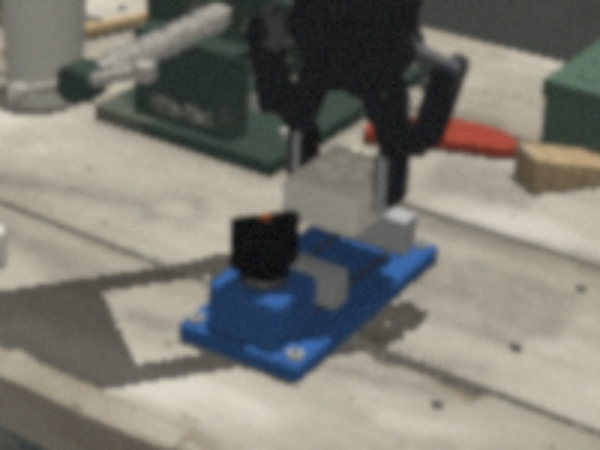

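{"fn": "send_rows", "kwargs": {"series": [-0.001,0.001,0,0,0,0,0,0,-0.012,0,0,0,0,0,-0.01,0,0,0,0,0,-0.007,0,0,0,0,0,-0.004,0,0,0,0,0,-0.003,0,0,0,0,0,-0.001,0,0,0,0,0,0,0,0,0]}}

```text
clock: 9.62
ee_pos: [0.5186, -0.2379, 0.0254]
orientation: [[-1.0, -0.03, 0.0], [-0.03, 1.0, -0.0], [-0.0, -0.0, -1.0]]
ft_force: [0.2, 0.2, -0.4]
width: 0.565
```

{"fn": "send_rows", "kwargs": {"series": [0,0,-0.001,0,0,0,0,0,-0.0005,0,0,0,0,0,0,0,0,0]}}

```text
clock: 10.0
ee_pos: [0.5188, -0.238, 0.0251]
orientation: [[-1.0, -0.03, 0.0], [-0.03, 1.0, -0.0], [-0.0, -0.0, -1.0]]
ft_force: [-3.3, 1.8, 8.2]
width: 0.564
```

{"fn": "send_rows", "kwargs": {"series": [0,0,0,0,0,0,0,0,0,0,0,0,0,0,0,0,0,0,0,0,0,0,0,0], "hand": 0.07}}

```text
clock: 10.5
ee_pos: [0.5185, -0.2378, 0.0237]
orientation: [[-1.0, -0.03, -0.0], [-0.03, 1.0, 0.0], [0.0, 0.0, -1.0]]
ft_force: [0.8, -0.1, 1.2]
width: 0.825
```

{"fn": "send_rows", "kwargs": {"series": [0,0,0.01,0,0,0,0,0,0.02,0,0,0,0,0,0.03,0,0,0,0,0,0.03,0,0,0,0,0,0.03,0,0,0,0,0,0,0,0,0,0,0,0,0,0,0]}}

```text
clock: 11.38
ee_pos: [0.5184, -0.2377, 0.1442]
orientation: [[-1.0, -0.03, 0.0], [-0.03, 1.0, -0.0], [-0.0, -0.0, -1.0]]
ft_force: [-0.4, -0.0, -0.0]
width: 0.816
```

```bash
cat > look.py <<'E'
from h import *
def look(tag):
    s=r.get_state();print(s["clock"],s["ee_pos"],np.round(s["orientation"],3).tolist(),s["width"],np.round(s["q"],1))
    p=r.camera_params("wrist");im,d=r.get_image("wrist");cv2.imwrite(f"pics/{tag}.png",im)
    K=p["intrinsics"];v,u=np.mgrid[:420,:560]
    W=(np.stack([(u-K[0,2])/K[0,0]*d,(v-K[1,2])/K[1,1]*d,d],-1)-p["t"])@np.array(p["R"])
    reg=(d>0)&(abs(W[...,1]+.24)<.07)&(W[...,0]>.38)&(W[...,0]<.61)
    for nm,lo,hi in [("jaws/mould",.032,.0405),("house",.0405,.046),("wing",.077,.086)]:
        m=(reg&(W[...,2]>lo)&(W[...,2]<hi)).astype(np.uint8)
        n,l,st,ce=cv2.connectedComponentsWithStats(m)
        for i in range(1,n):
            if st[i,4]>120:
                q=W[l==i];print(nm,st[i],np.median(q[:,2]).round(4),[np.round(x,1).tolist() for x in cv2.minAreaRect((q[:,:2]*1000).astype(np.float32))])
E
python3 -c "
from look import *
look('w6')"
```

```text
11.375 [ 0.51836288 -0.23769583  0.14417735] [[-1.0, -0.03, 0.0], [-0.03, 1.0, -0.0], [-0.0, -0.0, -1.0]] 0.8164964169294087 [ -36.6   15.6   97.5   -0.    66.9 -128.3]
jaws/mould [ 243  142   77   20 1515] 0.0363 [[476.0, -238.9], [14.3, 56.0], 1.6]
jaws/mould [ 247  168   69   97 6163] 0.038 [[528.6, -237.4], [81.0, 56.0], 2.3]
house [ 246   57   70   68 2381] 0.0425 [[434.4, -240.3], [42.8, 46.9], 1.8]
wing [ 256   60   51   62 1241] 0.0818 [[434.4, -240.4], [10.0, 39.5], 52.3]
```

View pics/w6.png

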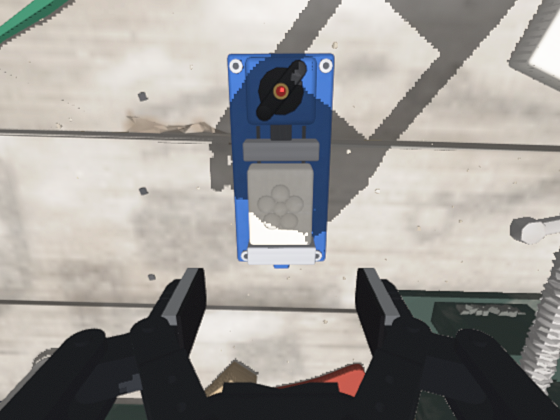

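{"fn": "send_rows", "kwargs": {"series": [-0.014,-0.0004,0,0,0,-6.5,-0.014,-0.0004,0,0,0,-6.5,-0.014,-0.0004,0,0,0,-6.5,-0.014,-0.0004,0,0,0,-6.5,-0.014,-0.0004,0,0,0,-6.5,-0.0143,-0.0007,0,0,0,-6.9,0,0,-0.015,0,0,0,0,0,-0.005,0,0,0,0,0,0,0,0,0,0,0,0,0,0,0], "hand": 0.045}}

```text
clock: 12.68
ee_pos: [0.4345, -0.2405, 0.1237]
orientation: [[-0.792, 0.611, -0.0], [0.611, 0.792, 0.0], [0.0, 0.0, -1.0]]
ft_force: [-0.5, 1.0, -0.2]
width: 0.525
```

```bash
python3 -c "
from look import *
look('w7')"
```

```text
12.675 [ 0.43450656 -0.24049096  0.12369608] [[-0.792, 0.611, -0.0], [0.611, 0.792, 0.0], [0.0, 0.0, -1.0]] 0.5247002066226899 [-42.7   8.5 108.8   0.   62.7 -95. ]
jaws/mould [237 174  86  44 348] 0.0384 [[422.0, -230.3], [60.0, 29.0], 50.8]
jaws/mould [ 283  226   67   57 1349] 0.0363 [[476.0, -238.8], [15.0, 55.6], 2.1]
jaws/mould [ 330  249   83   76 1518] 0.0383 [[528.1, -219.7], [82.3, 18.4], 5.9]
jaws/mould [301 264  31  58 832] 0.0387 [[503.0, -257.8], [21.8, 50.5], 57.6]
house [ 237  177   86   78 2045] 0.0426 [[434.3, -240.2], [43.1, 47.1], 1.9]
wing [ 271  208   18   65 1034] 0.0818 [[434.3, -240.3], [9.9, 40.0], 51.9]
```

View pics/w7.png

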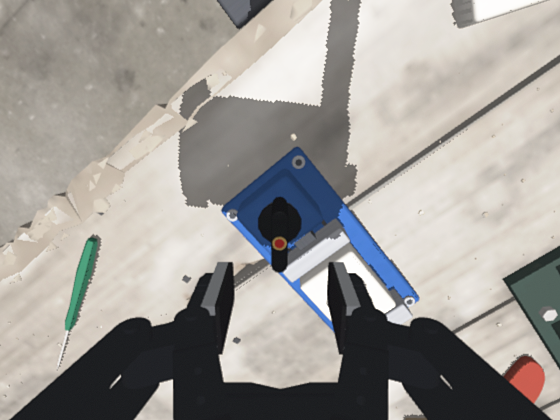

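{"fn": "send_rows", "kwargs": {"series": [0,0,-0.015,0,0,0,0,0,-0.015,0,0,0,0,0,-0.015,0,0,0,0,0,-0.01,0,0,0,0,0,-0.0057,0,0,0,0,0,0,0,0,0,0,0,0,0,0,0]}}

```text
clock: 13.6
ee_pos: [0.4345, -0.2408, 0.0635]
orientation: [[-0.791, 0.612, 0.001], [0.612, 0.791, -0.001], [-0.001, -0.0, -1.0]]
ft_force: [-0.4, 0.3, 0.4]
width: 0.525
```

{"fn": "send_rows", "kwargs": {"series": [0,0,0,0,0,0,0,0,0,0,0,0,0,0,0,0,0,0,0,0,0,0,0,0,0,0,0,0,0,0,0,0,0,0,0,0], "hand": 0.004}}

```text
clock: 14.35
ee_pos: [0.4342, -0.2409, 0.0636]
orientation: [[-0.791, 0.612, 0.0], [0.612, 0.791, -0.001], [-0.001, -0.0, -1.0]]
ft_force: [-3.2, -2.1, 5.1]
width: 0.106
```

```bash
cat > m.py <<'E'
from h import *
s=r.get_state();o=np.array(s["orientation"])
print(round(s["clock"],2),"yaw %.2f"%np.degrees(np.arctan2(o[1,1],o[0,1])),"F",np.round(s["ft_force"],1),"M",np.round(s["moment"],3),"w %.3f"%s["width"],np.round(s["ee_pos"],4),"q6 %.1f"%s["q"][5], "eff6 %.3f"%s["joint_efforts"][5])
E
python3 m.py
```

```text
14.35 yaw 52.29 F [-3.2 -2.1  5.1] M [-0.124  0.562 -0.135] w 0.106 [ 0.4342 -0.2409  0.0636] q6 -95.0 eff6 -0.148
```

{"fn": "send_rows", "kwargs": {"series": [0,0,0,0,0,-3,0,0,0,0,0,-6,0,0,0,0,0,-6,0,0,0,0,0,-6,0,0,0,0,0,-6,0,0,0,0,0,-3]}}

```text
clock: 15.1
ee_pos: [0.4338, -0.2414, 0.0636]
orientation: [[-0.378, 0.926, -0.001], [0.926, 0.378, -0.002], [-0.001, -0.001, -1.0]]
ft_force: [-5.9, -3.3, 6.3]
width: 0.103
```

```bash
python3 m.py
```

```text
15.1 yaw 22.23 F [-5.9 -3.3  6.3] M [-0.445  0.942  0.275] w 0.103 [ 0.4338 -0.2414  0.0636] q6 -64.9 eff6 -0.068
```

{"fn": "send_rows", "kwargs": {"series": [0,0,0,0,0,0,0,0,0,0,0,0]}}

```text
clock: 15.35
ee_pos: [0.4338, -0.2413, 0.0636]
orientation: [[-0.38, 0.925, -0.001], [0.925, 0.38, -0.001], [-0.001, -0.001, -1.0]]
ft_force: [-5.2, -2.0, 6.3]
width: 0.104
```

```bash
python3 m.py
```

```text
15.35 yaw 22.32 F [-5.2 -2.   6.3] M [-0.453  0.991 -0.007] w 0.104 [ 0.4338 -0.2413  0.0636] q6 -65.0 eff6 -0.020
```

{"fn": "send_rows", "kwargs": {"series": [0,0,0,0,0,-2,0,0,0,0,0,0,0,0,0,0,0,0]}}

```text
clock: 15.72
ee_pos: [0.4337, -0.2414, 0.0636]
orientation: [[-0.347, 0.938, -0.001], [0.938, 0.347, -0.001], [-0.001, -0.001, -1.0]]
ft_force: [-5.9, -2.4, 5.8]
width: 0.101
```

```bash
python3 m.py
```

```text
15.72 yaw 20.33 F [-5.9 -2.4  5.8] M [-0.448  0.97   0.105] w 0.101 [ 0.4337 -0.2414  0.0636] q6 -63.0 eff6 0.071
```

{"fn": "send_rows", "kwargs": {"series": [0,0,0,0,0,-3,0,0,0,0,0,-4,0,0,0,0,0,-3,0,0,0,0,0,-2]}}

```text
clock: 16.23
ee_pos: [0.4335, -0.2414, 0.0636]
orientation: [[-0.144, 0.99, -0.002], [0.99, 0.144, -0.002], [-0.001, -0.002, -1.0]]
ft_force: [-6.3, -2.7, 7.3]
width: 0.102
```

```bash
python3 m.py
```

```text
16.23 yaw 8.29 F [-6.3 -2.7  7.3] M [-0.545  1.172  0.22 ] w 0.102 [ 0.4335 -0.2414  0.0636] q6 -51.0 eff6 -0.024
```

{"fn": "send_rows", "kwargs": {"series": [0,0,0,0,0,-2,0,0,0,0,0,0,0,0,0,0,0,0]}}

```text
clock: 16.6
ee_pos: [0.4334, -0.2414, 0.0636]
orientation: [[-0.11, 0.994, -0.002], [0.994, 0.11, -0.002], [-0.001, -0.002, -1.0]]
ft_force: [-6.4, -4.0, 6.5]
width: 0.107
```

```bash
python3 m.py
```

```text
16.6 yaw 6.34 F [-6.4 -4.   6.5] M [-0.586  1.206  0.07 ] w 0.107 [ 0.4334 -0.2414  0.0636] q6 -49.0 eff6 0.075
```

{"fn": "send_rows", "kwargs": {"series": [0,0,0,0,0,-2,0,0,0,0,0,0,0,0,0,0,0,0]}}

```text
clock: 16.98
ee_pos: [0.4334, -0.2415, 0.0636]
orientation: [[-0.076, 0.997, -0.002], [0.997, 0.076, -0.002], [-0.001, -0.002, -1.0]]
ft_force: [-7.5, -3.6, 7.5]
width: 0.103
```

```bash
python3 m.py
```

```text
16.98 yaw 4.34 F [-7.5 -3.6  7.5] M [-0.606  1.275  0.069] w 0.103 [ 0.4334 -0.2415  0.0636] q6 -47.0 eff6 0.080
```

{"fn": "send_rows", "kwargs": {"series": [0,0,0,0,0,-2,0,0,0,0,0,0,0,0,0,0,0,0]}}

```text
clock: 17.35
ee_pos: [0.4334, -0.2415, 0.0636]
orientation: [[-0.041, 0.999, -0.002], [0.999, 0.041, -0.002], [-0.002, -0.002, -1.0]]
ft_force: [-7.3, -2.8, 7.2]
width: 0.105
```

```bash
python3 m.py
```

```text
17.35 yaw 2.34 F [-7.3 -2.8  7.2] M [-0.617  1.245  0.04 ] w 0.105 [ 0.4334 -0.2415  0.0636] q6 -45.0 eff6 0.081
```

{"fn": "send_rows", "kwargs": {"series": [0,0,0,0,0,-2,0,0,0,0,0,0,0,0,0,0,0,0]}}

```text
clock: 17.73
ee_pos: [0.4334, -0.2415, 0.0636]
orientation: [[-0.006, 1.0, -0.002], [1.0, 0.006, -0.002], [-0.002, -0.002, -1.0]]
ft_force: [-7.9, -4.6, 7.5]
width: 0.106
```

```bash
python3 m.py
```

```text
17.73 yaw 0.35 F [-7.9 -4.6  7.5] M [-0.588  1.308  0.046] w 0.106 [ 0.4334 -0.2415  0.0636] q6 -43.0 eff6 0.081
```

{"fn": "send_rows", "kwargs": {"series": [0,0,0,0,0,-2,0,0,0,0,0,0,0,0,0,0,0,0]}}

```text
clock: 18.1
ee_pos: [0.4333, -0.2415, 0.0636]
orientation: [[0.029, 1.0, -0.002], [1.0, -0.029, -0.002], [-0.002, -0.002, -1.0]]
ft_force: [-8.3, -4.2, 7.4]
width: 0.103
```

```bash
python3 m.py
```

```text
18.1 yaw -1.65 F [-8.3 -4.2  7.4] M [-0.627  1.346 -0.034] w 0.103 [ 0.4333 -0.2415  0.0636] q6 -41.0 eff6 0.081
```

{"fn": "send_rows", "kwargs": {"series": [0,0,0,0,0,-2,0,0,0,0,0,0,0,0,0,0,0,0]}}

```text
clock: 18.48
ee_pos: [0.4333, -0.2415, 0.0636]
orientation: [[0.064, 0.998, -0.002], [0.998, -0.064, -0.002], [-0.002, -0.002, -1.0]]
ft_force: [-8.7, -3.3, 8.1]
width: 0.105
```

```bash
python3 m.py
```

```text
18.48 yaw -3.65 F [-8.7 -3.3  8.1] M [-0.608  1.335  0.12 ] w 0.105 [ 0.4333 -0.2415  0.0636] q6 -39.0 eff6 0.081
```

{"fn": "send_rows", "kwargs": {"series": [0,0,0,0,0,-2,0,0,0,0,0,0,0,0,0,0,0,0]}}

```text
clock: 18.85
ee_pos: [0.4332, -0.2415, 0.0636]
orientation: [[0.099, 0.995, -0.002], [0.995, -0.099, -0.001], [-0.002, -0.002, -1.0]]
ft_force: [-8.6, -3.3, 8.2]
width: 0.105
```

```bash
python3 m.py
```

```text
18.85 yaw -5.66 F [-8.6 -3.3  8.2] M [-0.61   1.426  0.081] w 0.105 [ 0.4332 -0.2415  0.0636] q6 -37.0 eff6 0.081
```

{"fn": "send_rows", "kwargs": {"series": [0,0,0,0,0,-2,0,0,0,0,0,0,0,0,0,0,0,0]}}

```text
clock: 19.23
ee_pos: [0.4332, -0.2415, 0.0636]
orientation: [[0.133, 0.991, -0.002], [0.991, -0.133, -0.001], [-0.002, -0.002, -1.0]]
ft_force: [-8.4, -3.5, 8.4]
width: 0.105
```

```bash
python3 m.py
```

```text
19.23 yaw -7.65 F [-8.4 -3.5  8.4] M [-0.581  1.435  0.065] w 0.105 [ 0.4332 -0.2415  0.0636] q6 -35.0 eff6 0.081
```

{"fn": "send_rows", "kwargs": {"series": [0,0,0,0,0,-2,0,0,0,0,0,0,0,0,0,0,0,0]}}

```text
clock: 19.6
ee_pos: [0.4331, -0.2415, 0.0636]
orientation: [[0.167, 0.986, -0.002], [0.986, -0.167, -0.002], [-0.002, -0.002, -1.0]]
ft_force: [-8.8, -3.7, 8.8]
width: 0.105
```

```bash
python3 m.py
```

```text
19.6 yaw -9.63 F [-8.8 -3.7  8.8] M [-0.662  1.466  0.234] w 0.105 [ 0.4331 -0.2415  0.0636] q6 -33.0 eff6 0.235
```

{"fn": "send_rows", "kwargs": {"series": [0,0,0,0,0,-2,0,0,0,0,0,0,0,0,0,0,0,0]}}

```text
clock: 19.98
ee_pos: [0.4331, -0.2415, 0.0636]
orientation: [[0.201, 0.979, -0.003], [0.979, -0.201, -0.002], [-0.002, -0.002, -1.0]]
ft_force: [-9.5, -2.9, 8.1]
width: 0.104
```

```bash
python3 m.py
```

```text
19.98 yaw -11.62 F [-9.5 -2.9  8.1] M [-0.664  1.483  0.272] w 0.104 [ 0.4331 -0.2415  0.0636] q6 -31.0 eff6 0.282
```

{"fn": "send_rows", "kwargs": {"series": [0,0,0,0,0,-2,0,0,0,0,0,0,0,0,0,0,0,0]}}

```text
clock: 20.35
ee_pos: [0.433, -0.2414, 0.0636]
orientation: [[0.236, 0.972, -0.003], [0.972, -0.236, -0.002], [-0.002, -0.002, -1.0]]
ft_force: [-9.5, -3.0, 8.7]
width: 0.102
```

```bash
python3 m.py
```

```text
20.35 yaw -13.62 F [-9.5 -3.   8.7] M [-0.605  1.548  0.296] w 0.102 [ 0.433  -0.2414  0.0636] q6 -29.0 eff6 0.282
```

{"fn": "send_rows", "kwargs": {"series": [0,0,0,0,0,-2,0,0,0,0,0,0,0,0,0,0,0,0]}}

```text
clock: 20.72
ee_pos: [0.433, -0.2414, 0.0636]
orientation: [[0.269, 0.963, -0.003], [0.963, -0.269, -0.002], [-0.002, -0.002, -1.0]]
ft_force: [-8.9, -3.4, 9.1]
width: 0.104
```

```bash
python3 m.py
```

```text
20.73 yaw -15.62 F [-8.9 -3.4  9.1] M [-0.615  1.591  0.267] w 0.104 [ 0.433  -0.2414  0.0636] q6 -27.0 eff6 0.282
```

{"fn": "send_rows", "kwargs": {"series": [0,0,0,0,0,-2,0,0,0,0,0,0,0,0,0,0,0,0]}}

```text
clock: 21.1
ee_pos: [0.433, -0.2414, 0.0636]
orientation: [[0.303, 0.953, -0.003], [0.953, -0.303, -0.001], [-0.002, -0.002, -1.0]]
ft_force: [-8.4, -3.9, 9.5]
width: 0.105
```

```bash
python3 m.py
```

```text
21.1 yaw -17.62 F [-8.4 -3.9  9.5] M [-0.627  1.628  0.324] w 0.105 [ 0.433  -0.2414  0.0636] q6 -25.0 eff6 0.282
```

The reaction torque climbed from 0.08 to 0.28 N m and has stayed level over the last four 2° steps, so the clutch is slipping. I'm stopping here, letting go and lifting straight up.

{"fn": "send_rows", "kwargs": {"series": [0,0,0,0,0,0,0,0,0,0,0,0,0,0,0,0,0,0,0,0,0,0,0,0], "hand": 0.045}}

```text
clock: 21.6
ee_pos: [0.4343, -0.2403, 0.063]
orientation: [[0.304, 0.953, -0.0], [0.953, -0.304, 0.0], [0.0, -0.0, -1.0]]
ft_force: [-1.0, -0.1, -1.3]
width: 0.526
```

{"fn": "send_rows", "kwargs": {"series": [0,0,0.005,0,0,0,0,0,0.015,0,0,0,0,0,0.03,0,0,0,0,0,0.03,0,0,0,0.015,0,0.03,0,0,10,0.03,0,0.01,0,0,10,0.03,0,0,0,0,10,0.03,0,0,0,0,10,0.03,0,0,0,0,10,0,0,0,0,0,10,0,0,0,0,0,10,0,0,0,0,0,10,0,0,0,0,0,10,0,0,0,0,0,10,0,0,0,0,0,9,0,0,0,0,0,0,0,0,0,0,0,0]}}

```text
clock: 23.72
ee_pos: [0.5693, -0.2406, 0.1838]
orientation: [[-1.0, -0.02, 0.001], [-0.02, 1.0, -0.0], [-0.001, -0.0, -1.0]]
ft_force: [0.3, 0.6, -0.2]
width: 0.529
```

```bash
python3 - <<'E'
from look import *
look('w8')
im,d=r.get_image("scene");cv2.imwrite("pics/s8.png",im)
im,d=r.get_image("top");cv2.imwrite("pics/t8.png",im)
E
```

```text
23.725 [ 0.56929237 -0.24055945  0.18377493] [[-1.0, -0.02, 0.001], [-0.02, 1.0, -0.0], [-0.001, -0.0, -1.0]] 0.5292515264144556 [ -33.9   18.7   88.5    0.    72.8 -125. ]
jaws/mould [254  43  62  11 152] 0.0389 [[455.2, -240.1], [46.7, 6.3], 87.0]
jaws/mould [ 251   82   70  111 6691] 0.0374 [[523.7, -237.4], [91.9, 55.8], 1.7]
house [ 253    0   64   53 1322] 0.0425 [[439.5, -240.2], [34.2, 47.1], 1.2]
wing [256   0  60  25 884] 0.0817 [[435.0, -239.9], [38.2, 10.2], 73.9]
```

View pics/w8.png

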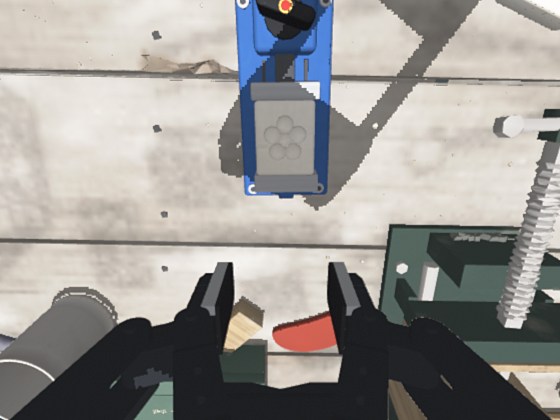

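View pics/s8.png

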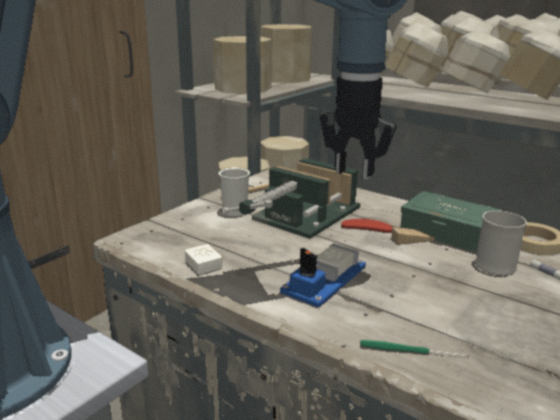

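The clutch has first-slipped with margin. Jaws plus mould now measure 91.9 mm overall, against 14 + 62 + 16 = 92 expected, so it's tight. The beaker stands at px (500,243) in the scene view. Handing in.

```bash
python3 -c "
from cell import r
print(r.hand_in())"
```

```text
the job is handed in; nothing more can be done
None
```

The mould farthest to the robot's left is clamped flat, flower up, in the blue clamp. Its long side runs from jaw to jaw, and the job was handed in at about 24 s. I turned the thumbscrew about 70° clockwise in one grasp. The wrist torque after each 2° step rose from about 0.08 to 0.28 N m. It then stayed level for four readings (about 6°, 0.1 rad, of slip), so I stopped, let go and backed off.

**Last checks:**
- **Clamping:** the jaws and mould measure 91.9 mm overall, against 92 mm expected when tight, and are lined up to about 2°.
- **Thumbscrew:** the camera shows the wing turned about 68°, against 70° at the gripper, which is roughly within measuring error.
- **Beaker:** still standing, and I never went near it.
- **Robot:** clear of everything.

**Disagreement:** the top and wrist cameras differed by about 3 mm on the mould and 2 mm on the clamp. I used the wrist camera for placing, and it fitted the contacts.

The pin's rise was not measured. From the slip angle I estimate about 0.3 mm, within the 0.1 to 1.5 mm for first slip.

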